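# Point out the gap in the vial rack and the vial that is missing from it

## Task

Report the stock fault to the pharmacist by pointing straight down with the gripper, its fingertips 2 to 4 cm above what you mean: first point at the middle of the rack's one empty hole and stay there for at least two seconds, then point at the top of the one vial that was left outside the rack, stay there for at least two seconds too, and finish still pointing at it. Touch nothing and leave everything standing where it is.

Things in the scene. Friction and masses are not known exactly. Their poses are not given: they have to be found in the camera images.
- rack: grey plastic vial rack, a block 100 (x) x 148 (y) x 35 (z) mm with a small grip ledge at each end (174 mm over the ledges), fixed to the table; six round holes of 30 mm, 29 mm deep, in two rows of three along y, 48 mm apart both ways (at x = -24 and +24 mm, y = -48, 0 and +48 mm). Origin at the centre of its underside, z up. Its place, turn and which hole is empty vary
- empty_mouth (a point): centre of the mouth of the one empty hole of the rack, level with the rack's top (35 mm above the table); the dark pad on the hole's floor shows. z up
- stray_top (a point): centre of the top of the stray vial's cap, 49 mm above the table; z up
- stray_vial: the missing vial: clear glass with a grey cap, 26 mm across and 49 mm tall, the only vial that stands outside the rack, upright on the table among small supplies to the right of the rack (towards -y). Origin at the centre of its underside, z up. Loose and easily tipped
- stamp: rubber stamp standing upright, wooden foot 18 x 50 mm, black knob, 52 mm tall; origin at the centre of its underside. Loose bystander
- dosing_cup: clear plastic dosing cup, 40 mm across, 36 mm tall, upright; origin at the centre of its underside. Loose bystander
- tape_roll: black roll of tape lying flat, 62 mm across, 19 mm tall; origin at the centre of its underside. Loose bystander
- label_roll: pale roll of labels lying flat, 70 mm across, 30 mm tall; origin at the centre of its underside. Loose bystander
- stock_bin: open blue stock bin, 214 (x) x 155 (y) x 159 (z) mm, the only tall thing on the table, standing fixed at the back left corner and never moved; origin at the centre of its underside. Pass clear of it or above it
- vial_1: clear glass vial with a grey cap, 26 mm across and 49 mm tall, standing upright in one of the rack's holes, its top 20 mm above the rack's top; origin at the centre of its underside, z up. Loose; leave it untouched
- vial_2: clear glass vial with a grey cap, 26 mm across and 49 mm tall, standing upright in one of the rack's holes, its top 20 mm above the rack's top; origin at the centre of its underside, z up. Loose; leave it untouched
- vial_3: clear glass vial with a grey cap, 26 mm across and 49 mm tall, standing upright in one of the rack's holes, its top 20 mm above the rack's top; origin at the centre of its underside, z up. Loose; leave it untouched
- vial_4: clear glass vial with a grey cap, 26 mm across and 49 mm tall, standing upright in one of the rack's holes, its top 20 mm above the rack's top; origin at the centre of its underside, z up. Loose; leave it untouched
- vial_5: clear glass vial with a grey cap, 26 mm across and 49 mm tall, standing upright in one of the rack's holes, its top 20 mm above the rack's top; origin at the centre of its underside, z up. Loose; leave it untouched

How it is judged:
On the way, in this order (a step that is already met when the one before it is completed fails the run):
1. the gripper points down just above the empty hole and dwells there (horizontal distance between the grasp point and empty_mouth below 0.018 m and z of the grasp point in the frame of empty_mouth between 0.012 and 0.077 m and angle between the grasp point's own z axis and vertical above 2.6 rad), for 1.8 s.
2. the gripper points down just above the stray vial and dwells there (horizontal distance between the grasp point and stray_top below 0.018 m and z of the grasp point in the frame of stray_top between 0.012 and 0.077 m and angle between the grasp point's own z axis and vertical above 2.6 rad), for 1.8 s.
At the end, for the whole second after the job is handed in: The gripper still points down (within 30 degrees) at the stray vial: tool point within 18 mm of its axis and 12 to 77 mm above its cap, touching nothing; the stray vial is upright and all vials and supplies are within 6 mm of where they stood (all of step 2 and angle between stray_vial's own z axis and vertical below 0.1 rad and distance of each of vial_1, vial_2, vial_3, vial_4, vial_5, stray_vial, stamp, dosing_cup, tape_roll, label_roll from where it was at the start of the episode below 0.006 m).
It fails at once if the robot touched something (contact force between any of the fingers, the arm and anything else above 0.5 N).
It fails at once if a vial or a bystander was moved or lifted (distance of any of vial_1, vial_2, vial_3, vial_4, vial_5, stray_vial, stamp, dosing_cup, tape_roll, label_roll from where it was at the start of the episode above 0.008 m).
It also fails if it takes over 42 s, if anything falls off the work surface, if the arm or the gripper's body presses on something with over 40 N, if the wrist force passes 120 N, or if a joint passes its speed limit or range.

## Robot

A 7-joint arm with a two-finger parallel gripper is mounted at the origin on the work surface; the furniture and walls round the work are solid. World frame = base frame: x ahead of the robot, y to its left, z up, the work surface at z = 0. Lengths are in m, angles in rad, forces in N, time in s.
With the tool pointing down it reaches from about 0.425 to 0.875 m from the base axis. Payload 8.4 kg.
Tool frame: the origin (TCP) lies between the finger pads, 19 mm behind the fingertips; this is the grasp point; z points along the fingers, y is the line along which they close (so a half turn about z gives the same grasp; the last joint's range is limited). The gripper opens to 85 mm and grips with 20 to 120 N. Pads are 22 mm wide; open, the fingers measure 114 mm over their backs; the gripper's body (76 mm by 85 mm) begins 54 mm behind the grasp point. The pads swing forward as they close: fully open they stand 13 mm farther back than shut.
Start: joints at [1.113, 0.333, 0.04, 1.465, -0.013, 1.343, -0.059], TCP at [0.228, -0.609, 0.25] pointing down, gripper open.
Joint ranges: [-2.58, 2.58], [-0.38, 2.09], [-1.3, 1.39], [0.25, 2.4], [-1.5, 4.64], [0.08, 2.09], [-2.65, 2.65]. Speed limits (rad/s): [2.22, 2.22, 2.79, 2.79, 3.14, 3.14, 3.14].

## Interface

Orientations are given as [roll, pitch, yaw] about the fixed x, y, z axes, in that order (R = Rz(yaw) Ry(pitch) Rx(roll)).
In Python, from rig import bot gives the robot as it stands.
- The arm moves only by the tool drive_tool, never from a script. Its argument "rows" is a list of rows, each an object of numbers: "dx", "dy", "dz": the shift along the world's x, y, z in m; "ax", "ay", "az": the turn, a rotation vector about the world's x, y, z in degrees; "fingers": the finger opening in m, from 0 to 0.0854. In form: [{"dx": .., "dy": .., "dz": .., "ax": .., "ay": .., "az": .., "fingers": ..}, ...]. A call has exactly 8 rows; each row shifts and turns the commanded pose from where the row before left it; what a row does not reach is not made up. A row lasts 1/12 s, in which the tool goes at most 41.7 mm and 7.16 degrees, less where a joint would pass 70% of its speed; a pose out of reach is approached as far as the arm can. A call with a gripper value outside its range is refused whole. The fingers move at their own pace and stop on an object; "newtons" is the grip in N (left out, the last holds). Time passes only in rows, so rows that do not move let the fingers close, or fill a call up. It gives the time, the measured TCP pose, the force, the opening and the grip force at its end, in the units of the state.
- bot.get_obs(): the state, without advancing time (a new reading comes with each control period).
- bot.capture(name): name is "side" or "top"; returns (picture, depth): 400x640x3 uint8, blue, green, red; 400x640 float32, m along the optical axis (not along the pixel's ray), 0 where there is no reading.
- bot.camera_info(name): a dict with "fx", "fy", "cx", "cy" (pixels), "R" (3x3) and "t" (3): a world point X has camera coordinates R X + t. Camera axes: x right, y down, z forward; pixel columns grow to the right and rows downward; lengths in m; the calibration is good to about 2 mm. A picture is of the moment at which its call begins. camera_info takes no time and is no camera call.
- bot.job_done(): hands the job in; it is judged then, once.
The state is a dict: "clock": time; "q": joint angles; "qd": joint speeds; "joint_torque": joint torques, N m; "position": TCP position; "orientation": TCP orientation; "wrist_force": force on the tool from outside, world axes, zero at the start; "ft_torque": the same for the moment, N m; "opening": opening from 0.0 (shut) to 1.0 (fully open); "gripper_force": force on a finger pad.
Only numpy, scipy, OpenCV 4.12 (cv2) and the standard library are available. Lean on these libraries where they do the work, as an engineer would, in place of code of your own. Each camera call takes 0.05 s, during which the arm holds its last target. There are 200 camera calls.

## Working session

There is one attempt and no reset: what is moved stays moved. The work goes in short steps, Python scripts to look and compute and a tool call to move; the robot and the scene stay as the last step left them, time stands still between calls to the robot, and variables do not carry over. Pictures are saved under pics/ and viewed, at most 10 in all, crops included, and the job is handed in when it is done.

Besides the shell and the picture viewer there is one more tool, called after "Request:" by a JSON object that holds its "fn" and its "kwargs", one argument or row to a line. drive_tool: Moves the arm, as the interface text tells. Its arguments: {"type":"object","properties":{"rows":{"type":"array","items":{"type":"object","properties":{"dx":{"type":"number"},"dy":{"type":"number"},"dz":{"type":"number"},"ax":{"type":"number"},"ay":{"type":"number"},"az":{"type":"number"},"fingers":{"type":"number"}}}},"newtons":{"type":"number"}},"required":["rows"]}

```bash
mkdir -p pics
python3 - <<'E'
from rig import bot
import cv2,numpy as np
for n in("top","side"):
    p,d=bot.capture(n); cv2.imwrite(f"pics/{n}0.png",p); np.save(f"{n}d.npy",d)
    c=bot.camera_info(n); print(n,c["fx"],c["cx"],c["cy"],-np.array(c["R"]).T@c["t"])
o=bot.get_obs();print(o["clock"],o["position"],o["orientation"],o["opening"])
E
```

```text
top 491.7344250460657 315.98802494203323 207.5322610910459 [0.26983944 0.04411776 1.45271513]
side 373.11692582221576 324.5163398500782 203.7451166402533 [ 0.14076885 -0.60197672  0.53027124]
0.1 [ 0.22815398 -0.60824761  0.24922239] [-3.14014265e+00  7.27604772e-05  3.58881895e-01] 0.9994958715198952
```

View pics/top0.png

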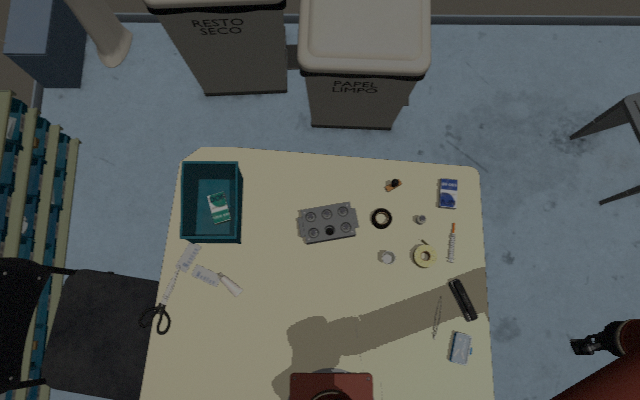

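View pics/side0.png

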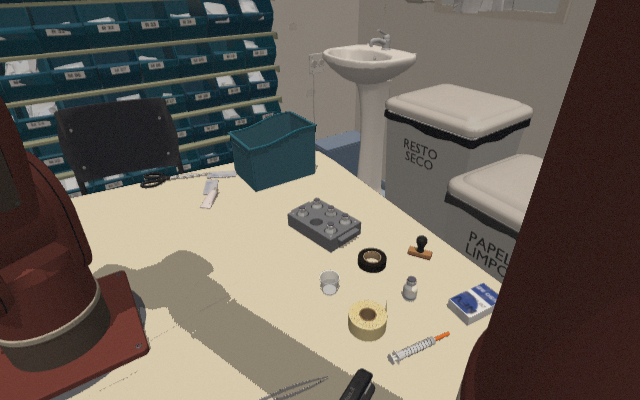

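The top view shows the rack around (327,222), with its empty (dark) hole near (329,230). The vial stands at about (420,219), the cup at (387,257), the tape at (381,218), the labels at (424,256) and the stamp at (393,185). The side view agrees, with the vial at (410,289).

```bash
cat > h.py <<'E'
from rig import bot
import numpy as np
def ray(n,u,v,z):
    c=bot.camera_info(n);R=np.array(c["R"]);C=-R.T@c["t"]
    d=R.T@[(u-c["cx"])/c["fx"],(v-c["cy"])/c["fy"],1]
    return (C+d*(z-C[2])/d[2]).round(4)
E
python3 - <<'E'
from h import *
import cv2
t=cv2.imread("pics/top0.png");s=cv2.imread("pics/side0.png")
a=cv2.resize(t[170:270,290:440],None,fx=5,fy=5,interpolation=cv2.INTER_CUBIC)
cv2.imwrite("pics/ct.png",a)
b=cv2.resize(s[190:310,280:440],None,fx=5,fy=5,interpolation=cv2.INTER_CUBIC)
cv2.imwrite("pics/cs.png",b)
E
```

```text
(no output)
```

View pics/ct.png

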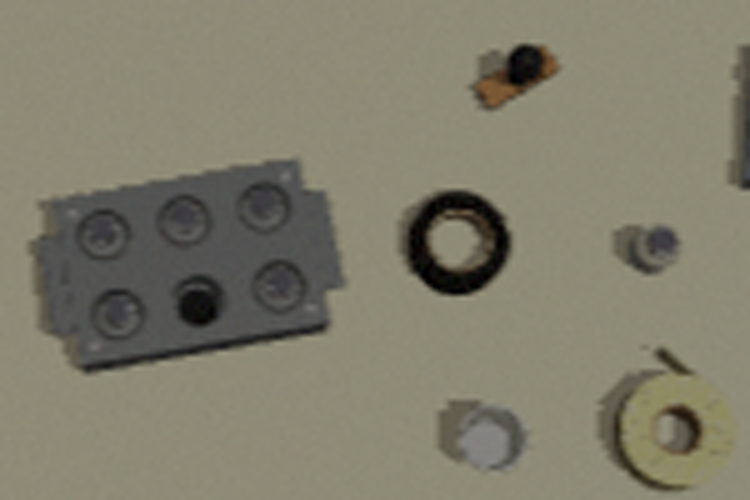

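View pics/cs.png

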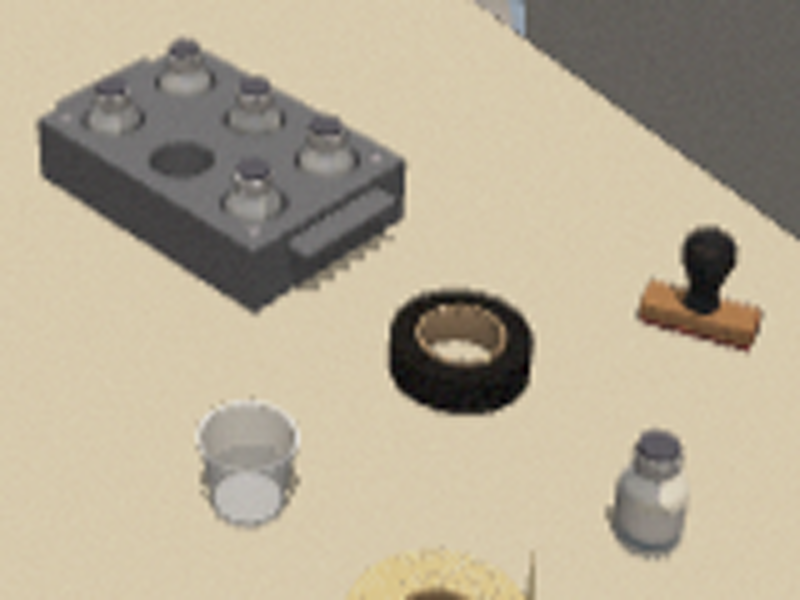

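The crops put the empty hole's mouth at top (329.8,230.2) and side (316.4,222). The stray cap is at top (422,218.4) and side (411.8,278.6).

Run:
```python
from h import *
print("hole",ray("top",329.8,230.2,.035),ray("side",316.4,222,.035))
print("cap",ray("top",422,218.4,.049),ray("side",411.8,278.6,.049))
print("neigh",ray("top",290+198.5/5,170+299.5/5,.055))
for n,u,v in(("knob",290+525/5,170+65/5),("bin corner",241,243),("bin2",241,162)):print(n,ray("top",u,v,.05 if n=="knob" else .159))
```

```text
hole [0.5145 0.0048 0.035 ] [0.5174 0.0026 0.035 ]
cap [ 0.5489 -0.263   0.049 ] [ 0.553  -0.2666  0.049 ]
neigh [0.5119 0.0056 0.055 ]
knob [ 0.6547 -0.1872  0.05  ]
bin corner [0.4569 0.2436 0.159 ]
bin2 [0.6814 0.2526 0.159 ]
```

Request:
{"fn": "drive_tool", "kwargs": {
  "rows": [
    {"fingers":0},
    {"fingers":0},
    {"fingers":0},
    {"fingers":0},
    {"fingers":0},
    {"fingers":0},
    {"fingers":0},
    {"fingers":0}
  ]
}}

```text
validation failed for argument at $.ro...
```

Request:
{"fn": "drive_tool", "kwargs": {
  "rows": [
    {"dx":0.016,"dy":0.03,"dz":0,"ax":0,"ay":0,"az":0,"fingers":0},
    {"dx":0.016,"dy":0.03,"dz":0,"ax":0,"ay":0,"az":0,"fingers":0},
    {"dx":0.016,"dy":0.03,"dz":0,"ax":0,"ay":0,"az":0,"fingers":0},
    {"dx":0.016,"dy":0.03,"dz":0,"ax":0,"ay":0,"az":0,"fingers":0},
    {"dx":0.016,"dy":0.03,"dz":0,"ax":0,"ay":0,"az":0,"fingers":0},
    {"dx":0.016,"dy":0.03,"dz":0,"ax":0,"ay":0,"az":0,"fingers":0},
    {"dx":0.016,"dy":0.03,"dz":0,"ax":0,"ay":0,"az":0,"fingers":0},
    {"dx":0.016,"dy":0.03,"dz":0,"ax":0,"ay":0,"az":0,"fingers":0}
  ]
}}

```text
clock: 0.77
position: [0.3566, -0.3669, 0.2498]
orientation: [-3.141, 0.0, 0.359]
wrist_force: [0.7, 0.1, 0.3]
opening: -0.001
gripper_force: 0.0
```

Request:
{"fn": "drive_tool", "kwargs": {
  "rows": [
    {"dx":0.014,"dy":0.03,"dz":0,"ax":0,"ay":0,"az":0,"fingers":0},
    {"dx":0.014,"dy":0.03,"dz":0,"ax":0,"ay":0,"az":0,"fingers":0},
    {"dx":0.014,"dy":0.03,"dz":0,"ax":0,"ay":0,"az":0,"fingers":0},
    {"dx":0.014,"dy":0.03,"dz":0,"ax":0,"ay":0,"az":0,"fingers":0},
    {"dx":0.014,"dy":0.03,"dz":0,"ax":0,"ay":0,"az":0,"fingers":0},
    {"dx":0.014,"dy":0.03,"dz":0,"ax":0,"ay":0,"az":0,"fingers":0},
    {"dx":0.014,"dy":0.03,"dz":0,"ax":0,"ay":0,"az":0,"fingers":0},
    {"dx":0.014,"dy":0.03,"dz":0,"ax":0,"ay":0,"az":0,"fingers":0}
  ]
}}

```text
clock: 1.43
position: [0.4684, -0.127, 0.2499]
orientation: [-3.142, 0.0, 0.359]
wrist_force: [1.4, 0.3, 0.1]
opening: -0.0
gripper_force: 0.0
```

Request:
{"fn": "drive_tool", "kwargs": {
  "rows": [
    {"dx":0.012,"dy":0.032,"dz":0,"ax":0,"ay":0,"az":0,"fingers":0},
    {"dx":0.012,"dy":0.033,"dz":0,"ax":0,"ay":0,"az":0,"fingers":0},
    {"dx":0.012,"dy":0.033,"dz":0,"ax":0,"ay":0,"az":0,"fingers":0},
    {"dx":0.011,"dy":0.033,"dz":0,"ax":0,"ay":0,"az":0,"fingers":0},
    {"dx":0,"dy":0,"dz":-0.02,"ax":0,"ay":0,"az":0,"fingers":0},
    {"dx":0,"dy":0,"dz":-0.03,"ax":0,"ay":0,"az":0,"fingers":0},
    {"dx":0,"dy":0,"dz":-0.02,"ax":0,"ay":0,"az":0,"fingers":0},
    {"dx":0,"dy":0,"dz":0,"ax":0,"ay":0,"az":0,"fingers":0}
  ]
}}

```text
clock: 2.1
position: [0.5126, 0.0024, 0.1758]
orientation: [-3.139, 0.006, 0.359]
wrist_force: [-1.3, -0.3, -0.5]
opening: -0.001
gripper_force: 0.0
```

Request:
{"fn": "drive_tool", "kwargs": {
  "rows": [
    {"dx":0,"dy":0,"dz":-0.02,"ax":0,"ay":0,"az":0,"fingers":0},
    {"dx":0,"dy":0,"dz":-0.02,"ax":0,"ay":0,"az":0,"fingers":0},
    {"dx":0,"dy":0,"dz":-0.02,"ax":0,"ay":0,"az":0,"fingers":0},
    {"dx":0,"dy":0,"dz":-0.01,"ax":0,"ay":0,"az":0,"fingers":0},
    {"dx":0,"dy":0,"dz":0,"ax":0,"ay":0,"az":0,"fingers":0},
    {"dx":0,"dy":0,"dz":0,"ax":0,"ay":0,"az":0,"fingers":0},
    {"dx":0,"dy":0,"dz":0,"ax":0,"ay":0,"az":0,"fingers":0},
    {"dx":0,"dy":0,"dz":0,"ax":0,"ay":0,"az":0,"fingers":0}
  ]
}}

```text
clock: 2.77
position: [0.5161, 0.0024, 0.1115]
orientation: [3.141, -0.002, 0.359]
wrist_force: [0.1, 0.7, -0.6]
opening: 0.002
gripper_force: 0.0
```

Run:
```python
from h import *
import cv2
p,_=bot.capture("side")
cv2.imwrite("pics/s1.png",cv2.resize(p[120:300,250:470],None,fx=3,fy=3))
print(bot.get_obs()["position"])
```

```text
[0.51602746 0.0024115  0.1112799 ]
```

View pics/s1.png

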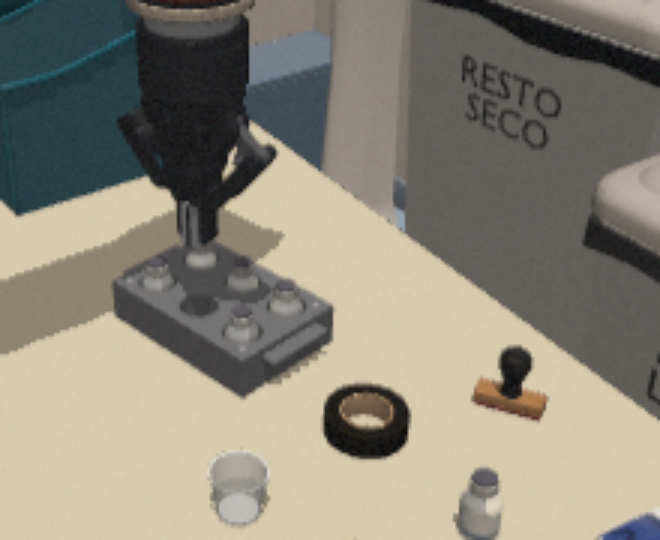

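The fingertips, at about (197,245) in the crop, line up with the hole at (198,303). I'll lower the last 2 cm and dwell there.

Request:
{"fn": "drive_tool", "kwargs": {
  "rows": [
    {"dx":0,"dy":0.001,"dz":-0.01,"ax":0,"ay":0,"az":0,"fingers":0},
    {"dx":0,"dy":0,"dz":-0.01,"ax":0,"ay":0,"az":0,"fingers":0},
    {"dx":0,"dy":0,"dz":-0.003,"ax":0,"ay":0,"az":0,"fingers":0},
    {"dx":0,"dy":0,"dz":0,"ax":0,"ay":0,"az":0,"fingers":0},
    {"dx":0,"dy":0,"dz":0,"ax":0,"ay":0,"az":0,"fingers":0},
    {"dx":0,"dy":0,"dz":0,"ax":0,"ay":0,"az":0,"fingers":0},
    {"dx":0,"dy":0,"dz":0,"ax":0,"ay":0,"az":0,"fingers":0},
    {"dx":0,"dy":0,"dz":0,"ax":0,"ay":0,"az":0,"fingers":0}
  ]
}}

```text
clock: 3.48
position: [0.5154, 0.0034, 0.0873]
orientation: [3.141, -0.0, 0.359]
wrist_force: [-0.7, 0.1, 0.0]
opening: 0.003
gripper_force: 0.0
```

Request:
{"fn": "drive_tool", "kwargs": {
  "rows": [
    {"dx":0,"dy":0,"dz":0,"ax":0,"ay":0,"az":0,"fingers":0},
    {"dx":0,"dy":0,"dz":0,"ax":0,"ay":0,"az":0,"fingers":0},
    {"dx":0,"dy":0,"dz":0,"ax":0,"ay":0,"az":0,"fingers":0},
    {"dx":0,"dy":0,"dz":0,"ax":0,"ay":0,"az":0,"fingers":0},
    {"dx":0,"dy":0,"dz":0,"ax":0,"ay":0,"az":0,"fingers":0},
    {"dx":0,"dy":0,"dz":0,"ax":0,"ay":0,"az":0,"fingers":0},
    {"dx":0,"dy":0,"dz":0,"ax":0,"ay":0,"az":0,"fingers":0},
    {"dx":0,"dy":0,"dz":0,"ax":0,"ay":0,"az":0,"fingers":0}
  ]
}}

```text
clock: 4.15
position: [0.5152, 0.0034, 0.087]
orientation: [-3.142, 0.0, 0.359]
wrist_force: [-0.1, 0.2, -0.5]
opening: 0.001
gripper_force: 0.0
```

Request:
{"fn": "drive_tool", "kwargs": {
  "rows": [
    {"dx":0,"dy":0,"dz":0,"ax":0,"ay":0,"az":0,"fingers":0},
    {"dx":0,"dy":0,"dz":0,"ax":0,"ay":0,"az":0,"fingers":0},
    {"dx":0,"dy":0,"dz":0,"ax":0,"ay":0,"az":0,"fingers":0},
    {"dx":0,"dy":0,"dz":0,"ax":0,"ay":0,"az":0,"fingers":0},
    {"dx":0,"dy":0,"dz":0,"ax":0,"ay":0,"az":0,"fingers":0},
    {"dx":0,"dy":0,"dz":0,"ax":0,"ay":0,"az":0,"fingers":0},
    {"dx":0,"dy":0,"dz":0,"ax":0,"ay":0,"az":0,"fingers":0},
    {"dx":0,"dy":0,"dz":0,"ax":0,"ay":0,"az":0,"fingers":0}
  ]
}}

```text
clock: 4.82
position: [0.5152, 0.0034, 0.087]
orientation: [-3.142, 0.0, 0.359]
wrist_force: [-0.2, -0.2, 0.4]
opening: -0.001
gripper_force: 0.0
```

Request:
{"fn": "drive_tool", "kwargs": {
  "rows": [
    {"dx":0,"dy":0,"dz":0,"ax":0,"ay":0,"az":0,"fingers":0},
    {"dx":0,"dy":0,"dz":0,"ax":0,"ay":0,"az":0,"fingers":0},
    {"dx":0,"dy":0,"dz":0,"ax":0,"ay":0,"az":0,"fingers":0},
    {"dx":0,"dy":0,"dz":0,"ax":0,"ay":0,"az":0,"fingers":0},
    {"dx":0,"dy":0,"dz":0,"ax":0,"ay":0,"az":0,"fingers":0},
    {"dx":0,"dy":0,"dz":0,"ax":0,"ay":0,"az":0,"fingers":0},
    {"dx":0,"dy":0,"dz":0,"ax":0,"ay":0,"az":0,"fingers":0},
    {"dx":0,"dy":0,"dz":0,"ax":0,"ay":0,"az":0,"fingers":0}
  ]
}}

```text
clock: 5.48
position: [0.5152, 0.0034, 0.087]
orientation: [-3.142, -0.0, 0.359]
wrist_force: [-0.0, -1.0, -0.1]
opening: 0.001
gripper_force: 0.0
```

Request:
{"fn": "drive_tool", "kwargs": {
  "rows": [
    {"dx":0,"dy":0,"dz":0,"ax":0,"ay":0,"az":0,"fingers":0},
    {"dx":0,"dy":0,"dz":0,"ax":0,"ay":0,"az":0,"fingers":0},
    {"dx":0,"dy":0,"dz":0,"ax":0,"ay":0,"az":0,"fingers":0},
    {"dx":0,"dy":0,"dz":0,"ax":0,"ay":0,"az":0,"fingers":0},
    {"dx":0,"dy":0,"dz":0.02,"ax":0,"ay":0,"az":0,"fingers":0},
    {"dx":0,"dy":0,"dz":0.03,"ax":0,"ay":0,"az":0,"fingers":0},
    {"dx":0,"dy":0,"dz":0.03,"ax":0,"ay":0,"az":0,"fingers":0},
    {"dx":0,"dy":0,"dz":0.02,"ax":0,"ay":0,"az":0,"fingers":0}
  ]
}}

```text
clock: 6.15
position: [0.5158, 0.0036, 0.1896]
orientation: [3.141, -0.002, 0.359]
wrist_force: [0.8, -0.1, 0.6]
opening: -0.001
gripper_force: 0.0
```

Request:
{"fn": "drive_tool", "kwargs": {
  "rows": [
    {"dx":0.004,"dy":-0.02,"dz":0,"ax":0,"ay":0,"az":0,"fingers":0},
    {"dx":0.004,"dy":-0.03,"dz":0,"ax":0,"ay":0,"az":0,"fingers":0},
    {"dx":0.004,"dy":-0.03,"dz":0,"ax":0,"ay":0,"az":0,"fingers":0},
    {"dx":0.004,"dy":-0.03,"dz":0,"ax":0,"ay":0,"az":0,"fingers":0},
    {"dx":0.004,"dy":-0.03,"dz":0,"ax":0,"ay":0,"az":0,"fingers":0},
    {"dx":0.004,"dy":-0.03,"dz":0,"ax":0,"ay":0,"az":0,"fingers":0},
    {"dx":0.004,"dy":-0.03,"dz":0,"ax":0,"ay":0,"az":0,"fingers":0},
    {"dx":0.004,"dy":-0.03,"dz":0,"ax":0,"ay":0,"az":0,"fingers":0}
  ]
}}

```text
clock: 6.82
position: [0.5472, -0.2281, 0.187]
orientation: [3.142, 0.0, 0.359]
wrist_force: [0.7, 1.2, -0.3]
opening: -0.001
gripper_force: 0.0
```

Request:
{"fn": "drive_tool", "kwargs": {
  "rows": [
    {"dx":0.004,"dy":-0.02,"dz":0,"ax":0,"ay":0,"az":0,"fingers":0},
    {"dx":0,"dy":-0.018,"dz":0,"ax":0,"ay":0,"az":0,"fingers":0},
    {"dx":0,"dy":0,"dz":-0.02,"ax":0,"ay":0,"az":0,"fingers":0},
    {"dx":0,"dy":0,"dz":-0.02,"ax":0,"ay":0,"az":0,"fingers":0},
    {"dx":0,"dy":0,"dz":-0.01,"ax":0,"ay":0,"az":0,"fingers":0},
    {"dx":0,"dy":0,"dz":0,"ax":0,"ay":0,"az":0,"fingers":0},
    {"dx":0,"dy":0,"dz":0,"ax":0,"ay":0,"az":0,"fingers":0},
    {"dx":0,"dy":0,"dz":0,"ax":0,"ay":0,"az":0,"fingers":0}
  ]
}}

```text
clock: 7.48
position: [0.5519, -0.2645, 0.1381]
orientation: [3.141, -0.001, 0.359]
wrist_force: [-0.4, 0.2, 0.4]
opening: -0.003
gripper_force: 0.0
```

Run:
```python
from h import *
import cv2
p,_=bot.capture("side")
cv2.imwrite("pics/s2.png",cv2.resize(p[160:340,290:510],None,fx=3,fy=3))
print(bot.get_obs()["position"])
```

```text
[ 0.5519885  -0.26459826  0.13837455]
```

View pics/s2.png

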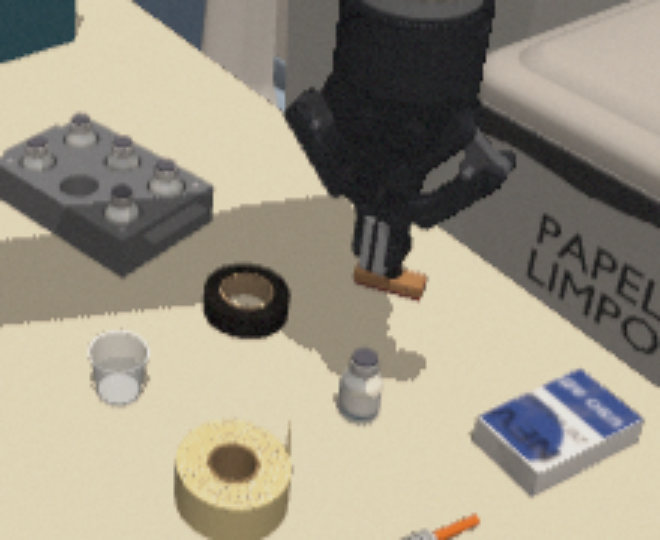

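The fingertips are at about (381,275) in the crop and the cap at (365,355). The image verticals lean, so I'll check by projecting the points.

Run:
```python
from h import *
c=bot.camera_info("side")
for X in([.552,-.2646,.119],[.552,-.2646,.049],[.552,-.2646,.0]):
    q=np.array(c["R"])@X+c["t"]; u=c["fx"]*q[0]/q[2]+c["cx"];v=c["fy"]*q[1]/q[2]+c["cy"]
    print((u-290)*3,(v-160)*3,q[2])
```

```text
375.6615959283191 264.9633844270952 0.6489811204282077
361.88971826308796 354.53463230486113 0.6861101507843249
353.10390465389247 411.67689770443445 0.7121004720336069
```

Request:
{"fn": "drive_tool", "kwargs": {
  "rows": [
    {"dx":0,"dy":0,"dz":-0.01,"ax":0,"ay":0,"az":0,"fingers":0},
    {"dx":0,"dy":0,"dz":-0.01,"ax":0,"ay":0,"az":0,"fingers":0},
    {"dx":0,"dy":0,"dz":-0.01,"ax":0,"ay":0,"az":0,"fingers":0},
    {"dx":0,"dy":0,"dz":-0.006,"ax":0,"ay":0,"az":0,"fingers":0},
    {"dx":0,"dy":0,"dz":0,"ax":0,"ay":0,"az":0,"fingers":0},
    {"dx":0,"dy":0,"dz":0,"ax":0,"ay":0,"az":0,"fingers":0},
    {"dx":0,"dy":0,"dz":0,"ax":0,"ay":0,"az":0,"fingers":0},
    {"dx":0,"dy":0,"dz":0,"ax":0,"ay":0,"az":0,"fingers":0}
  ]
}}

```text
clock: 8.2
position: [0.5516, -0.2647, 0.1015]
orientation: [3.141, -0.001, 0.359]
wrist_force: [0.4, -0.2, 0.1]
opening: -0.001
gripper_force: 0.0
```

The projection agrees to a few mm, so I'll dwell here.

Request:
{"fn": "drive_tool", "kwargs": {
  "rows": [
    {"dx":0,"dy":0,"dz":0,"ax":0,"ay":0,"az":0,"fingers":0},
    {"dx":0,"dy":0,"dz":0,"ax":0,"ay":0,"az":0,"fingers":0},
    {"dx":0,"dy":0,"dz":0,"ax":0,"ay":0,"az":0,"fingers":0},
    {"dx":0,"dy":0,"dz":0,"ax":0,"ay":0,"az":0,"fingers":0},
    {"dx":0,"dy":0,"dz":0,"ax":0,"ay":0,"az":0,"fingers":0},
    {"dx":0,"dy":0,"dz":0,"ax":0,"ay":0,"az":0,"fingers":0},
    {"dx":0,"dy":0,"dz":0,"ax":0,"ay":0,"az":0,"fingers":0},
    {"dx":0,"dy":0,"dz":0,"ax":0,"ay":0,"az":0,"fingers":0}
  ]
}}

```text
clock: 8.87
position: [0.5512, -0.2646, 0.101]
orientation: [-3.142, -0.0, 0.359]
wrist_force: [-0.9, -0.2, 0.2]
opening: -0.001
gripper_force: 0.0
```

Request:
{"fn": "drive_tool", "kwargs": {
  "rows": [
    {"dx":0,"dy":0,"dz":0,"ax":0,"ay":0,"az":0,"fingers":0},
    {"dx":0,"dy":0,"dz":0,"ax":0,"ay":0,"az":0,"fingers":0},
    {"dx":0,"dy":0,"dz":0,"ax":0,"ay":0,"az":0,"fingers":0},
    {"dx":0,"dy":0,"dz":0,"ax":0,"ay":0,"az":0,"fingers":0},
    {"dx":0,"dy":0,"dz":0,"ax":0,"ay":0,"az":0,"fingers":0},
    {"dx":0,"dy":0,"dz":0,"ax":0,"ay":0,"az":0,"fingers":0},
    {"dx":0,"dy":0,"dz":0,"ax":0,"ay":0,"az":0,"fingers":0},
    {"dx":0,"dy":0,"dz":0,"ax":0,"ay":0,"az":0,"fingers":0}
  ]
}}

```text
clock: 9.53
position: [0.5512, -0.2646, 0.101]
orientation: [-3.142, 0.0, 0.359]
wrist_force: [-0.2, 0.4, -0.1]
opening: 0.001
gripper_force: 0.0
```

Request:
{"fn": "drive_tool", "kwargs": {
  "rows": [
    {"dx":0,"dy":0,"dz":0,"ax":0,"ay":0,"az":0,"fingers":0},
    {"dx":0,"dy":0,"dz":0,"ax":0,"ay":0,"az":0,"fingers":0},
    {"dx":0,"dy":0,"dz":0,"ax":0,"ay":0,"az":0,"fingers":0},
    {"dx":0,"dy":0,"dz":0,"ax":0,"ay":0,"az":0,"fingers":0},
    {"dx":0,"dy":0,"dz":0,"ax":0,"ay":0,"az":0,"fingers":0},
    {"dx":0,"dy":0,"dz":0,"ax":0,"ay":0,"az":0,"fingers":0},
    {"dx":0,"dy":0,"dz":0,"ax":0,"ay":0,"az":0,"fingers":0},
    {"dx":0,"dy":0,"dz":0,"ax":0,"ay":0,"az":0,"fingers":0}
  ]
}}

```text
clock: 10.2
position: [0.5512, -0.2646, 0.101]
orientation: [-3.142, 0.0, 0.359]
wrist_force: [-0.7, -0.0, 0.4]
opening: -0.0
gripper_force: 0.0
```

Request:
{"fn": "drive_tool", "kwargs": {
  "rows": [
    {"dx":0,"dy":0,"dz":0,"ax":0,"ay":0,"az":0,"fingers":0},
    {"dx":0,"dy":0,"dz":0,"ax":0,"ay":0,"az":0,"fingers":0},
    {"dx":0,"dy":0,"dz":0,"ax":0,"ay":0,"az":0,"fingers":0},
    {"dx":0,"dy":0,"dz":0,"ax":0,"ay":0,"az":0,"fingers":0},
    {"dx":0,"dy":0,"dz":0,"ax":0,"ay":0,"az":0,"fingers":0},
    {"dx":0,"dy":0,"dz":0,"ax":0,"ay":0,"az":0,"fingers":0},
    {"dx":0,"dy":0,"dz":0,"ax":0,"ay":0,"az":0,"fingers":0},
    {"dx":0,"dy":0,"dz":0,"ax":0,"ay":0,"az":0,"fingers":0}
  ]
}}

```text
clock: 10.87
position: [0.5512, -0.2646, 0.101]
orientation: [-3.142, 0.0, 0.359]
wrist_force: [0.1, 0.4, 0.8]
opening: -0.0
gripper_force: 0.0
```

```bash
python3 -c "
from rig import bot
o=bot.get_obs();print(o['clock'],o['position']);print(bot.job_done())"
```

```text
10.8667 [ 0.5512264  -0.26456926  0.10101508]
the job is handed in; nothing more can be done
None
```

I pointed the gripper at the empty hole and then at the stray vial, over two seconds each with fingertips about 3 cm above, and handed the job in at 10.9 s still pointing at the vial; I saw no sign of contact, but no verdict came back.

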